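Lock the tube rotator's wheel with a linchpin

TASK

Lock the tube rotator for transport: turn its free-spinning wheel until the hole in the orange ear stands over the hole in the fixed blue lug at the top. Then take the red-headed linchpin out of its parking block and push it fully home through both holes with its brass ring still open and pointing away from the wheel, and swing the ring down over the pin's end so that it snaps shut. Let go of everything, and leave the beakers, vials and amber bottles round about where they stand.

Things in the scene. Friction and masses are not known exactly. Their poses are not given: they have to be found in the camera images.
- lock_point (a point): Fixed point on the tube rotator where the mouth of the ear's hole must come, in line with the blue lug's hole and level with the wheel's upper face. Frame = leaning rotator head: z = wheel axis, out of the upper face, 25 deg from vertical, leaning roughly at the robot; x = up the face's slope, from wheel centre to this point; y level. The rotator is fixed to the bench.
- wheel_center (a point): Centre of the wheel's upper face, 84 mm along -x of lock_point from it (same axes as lock_point, does not turn). White disc, radius 70 mm, 8 mm thick, with a flat dark rubber band from radius 40 to 61 mm to drag it round by with fingertips pressed on (they may slip a little); inside it a hub (radius 16 mm, 9 mm tall) and grey clips (6 mm tall, ending at radius 35 mm).
- lug_hole (a point): Mouth of the square through hole (12.5 mm) of the fixed blue lug, 10 mm below lock_point along its z, same axes. Lug 24 mm wide (y), 10 mm thick (z 0 to -10 mm), ending 14 mm beyond the hole in +x. The space beyond its end (+x) and below it is free.
- ear_hole (a point): Centre of the mouth of the square hole (13.5 mm) through the orange ear that sticks out from the wheel's rim, 84 mm from the wheel axis, on the upper face. Ear 24 mm wide, 8 mm thick, ending 14 mm beyond the hole. Turns with the wheel; at wheel = 0 it coincides with lock_point, the ear 2 mm above the blue lug.
- wheel (a joint): Wheel angle in rad, 0 (or a whole turn) = ear over the lug; grows anticlockwise seen from above the face (from x towards y of lock_point's frame). It spins without stops both ways with light friction (about 0.012 N m) and stays where it is left.
- park_top (a point): Centre of the top of the fixed grey parking block (56 mm square, 52 mm tall, on a foot 76 mm square), z up. At the start the linchpin stands upright in its square hole (13.5 mm wide, 45 mm deep), the head seated on the block's top, the open ring pointing roughly away from the robot.
- pin_head (a point): Point on the loose linchpin's axis in its red square head (20 x 20 mm, 34 mm tall), 20 mm above the head's underside. z = pin axis, out of the head's top; x = the side on which the open ring lies; y = ring hinge. Mass about 90 g. Grasp the head across its x faces: the finger on the ring's side fits between the ring's legs.
- pin_seat (a point): Point on the linchpin's axis at the underside of its head, axes as pin_head. Below it a square steel shank 10 x 10 mm runs 38 mm to the pin's end, the last 9 mm tapered to 4 mm. Fully home when this point coincides with lock_point and the z axes are parallel; the pin's end then stands 18 mm below the blue lug.
- ring (a joint): Angle of the linchpin's ring in rad: 0 = open, square to the pin on the head's +x side; 1.57 = shut, along the pin with the cross bar 6 mm past the pin's end. Hinge 6 mm above the head's underside. An over-centre spring holds it at either stop (about 1 N at the cross bar) and snaps it over past 0.79 rad (half-way).
- ring_end (a point): Middle of the ring's cross bar, 50 mm from the ring's hinge. The ring is a U of 5 mm brass wire; its legs at y = +-18 mm of the pin straddle the head, the ear and the lug (31 mm clear between the legs). Its small spring strut lies outside the leg at +y (y 20 to 27 mm).
- beaker_mid (a point): Clear plastic beaker on the bench beside the work, 64 mm wide, 72 mm tall; point half-way up. Loose bystander.
- vial_mid (a point): Small glass vial with black cap, 23 mm diameter, 59 mm tall; point half-way up. Loose bystander.
- amber_bottle_mid (a point): Amber bottle with black cap, 55 mm diameter, 115 mm tall; point half-way up. Loose bystander.
Not all that is in view belongs to the job. Leave any turquoise look-alike of the part that bears pin_head alone.

How it is judged:
By the outcome, as a careful person would: the job done as asked, in the order asked, and still so for the second after the job is handed in, with the robot touching nothing.
It also fails if it takes over 72 s, if anything falls off the work surface, if the arm or the gripper's body presses on something with over 40 N, if the wrist force passes 120 N, or if a joint passes its speed limit or range.

ROBOT

A 6-joint arm with a two-finger parallel gripper is mounted at the origin on a cart in front of the work surface, level with it; the furniture and walls round the work are solid. World frame = base frame: x ahead of the robot, y to its left, z up, the work surface at z = 0. Lengths are in m, angles in degrees, forces in N, time in s.
With the tool pointing down it reaches from about 0.325 to 0.875 m from the base axis. Payload 4.4 kg.
Tool frame: the origin (TCP) lies midway between the tips of the shut fingers; the grasp point (between the pads) lies 19 mm behind it; x points along the fingers, z is the direction in which the jaws open and shut, and the axes are right-handed (so a half turn about x gives the same grasp; the last joint's range is limited). The gripper opens to 85 mm and grips with 20 to 120 N. Pads are 22 mm wide; open, the fingers measure 114 mm over their backs; the gripper's body (76 mm by 85 mm) begins 54 mm behind the grasp point. The pads swing forward as they close: fully open they stand 13 mm farther back than shut.
Start: joints at [60.247, 11.837, 88.321, -0, 79.842, -8.623], TCP at [0.207, 0.536, 0.192] pointing down, gripper open.
Joint ranges: [-156.59, 156.59], [-49.26, 127.26], [12.9, 141.05], [-63.56, 243.56], [4.71, 150.69], [-161.64, 161.64]. Speed limits (degrees/s): [159.86, 159.86, 180, 180, 180, 180].

INTERFACE

Orientations are given as [roll, pitch, yaw] about the fixed x, y, z axes, in that order (R = Rz(yaw) Ry(pitch) Rx(roll)).
In Python, from rig import monitor, imaging, job gives the robot as it stands. The module is installed in compiled form; this text tells all that it offers.
- The arm moves only by the tool servo_tool, never from a script. Its arguments are lists of equal length, an entry for each row: "gripper": the finger opening in mm, from 0 to 85.4; "slide": the shift along the tool's x, y, z in mm, a list of three; "yaw": the turn about the tool's x in rad. In form: {"gripper": [gripper, ...], "slide": [[tx, ty, tz], ...], "yaw": [yaw, ...]}. A call has 1 to 10 rows; each row is the pose to reach, as a shift and turn from the pose commanded when the call began, along the tool's axes at that moment; what a row does not reach only later rows make up. A row lasts 1/10 s, in which the tool goes at most 50 mm and 8.59 degrees, less where a joint would pass 70% of its speed; a pose out of reach is approached as far as the arm can. A call with a gripper value outside its range is refused whole. The fingers move at their own pace and stop on an object; "force" is the grip in N (left out, the last holds). Time passes only in rows, so rows that repeat a pose let the fingers close. It gives the time, the measured TCP pose, the force and the opening at its end, in the units of the state.
- monitor.sense(): the state, without advancing time (a new reading comes with each control period).
- imaging.grab_frame(name): name is "side" or "top" or "wrist"; returns a dict with "image" (420x560x3 uint8, red, green, blue), "depth" (420x560 float32, m along the optical axis (not along the pixel's ray), 0 where there is no reading), "K" (3x3 intrinsics, pixels), "rvec" (rotation vector, rad) and "tvec" (3), from world to camera coordinates, as OpenCV has them. Camera axes: x right, y down, z forward; pixel columns grow to the right and rows downward; lengths in m; the calibration is good to about 2 mm. A picture is of the moment at which its call begins.
- job.finish_job(): hands the job in, once; it reports no verdict.
The state is a dict: "t": time; "q": joint angles; "qd": joint speeds; "effort": joint torques, N m; "ee_pos": TCP position; "tool_rot": TCP orientation; "contact_force": force on the tool from outside, world axes, zero at the start; "wrist_torque": the same for the moment, N m; "width": finger opening in m.
Only numpy, scipy, OpenCV 4.12 (cv2) and the standard library are available. Lean on these libraries where they do the work, as an engineer would, in place of code of your own. Each camera call takes 0.05 s, during which the arm holds its last target. There are 200 camera calls.

## Working session

There is one attempt and no reset: what is moved stays moved. The work goes in short steps, Python scripts to look and compute and a tool call to move; the robot and the scene stay as the last step left them, time stands still between calls to the robot, and variables do not carry over. Pictures are saved under pics/ and viewed, about 8 in all and at most 12, crops included, and the job is handed in when it is done.

Besides the shell and the picture viewer there is one more tool, called after ">>>" as name(argument=value, ...), one argument or row to a line, values as JSON. servo_tool: Moves the arm, as the interface text tells. Its arguments: {"type":"object","properties":{"gripper":{"type":"array","items":{"type":"number"}},"slide":{"type":"array","items":{"type":"array","items":{"type":"number"}}},"yaw":{"type":"array","items":{"type":"number"}},"force":{"type":"number"}},"required":["gripper","slide","yaw"]}

```bash
mkdir -p pics
cat > h.py <<'E'
import numpy as np, cv2
from scipy.spatial.transform import Rotation as R
from rig import monitor, imaging, job
def grab(n):
    f=imaging.grab_frame(n); np.savez(f'/tmp/{n}.npz',**f); return f
def load(n): return dict(np.load(f'/tmp/{n}.npz'))
def save(f,name,crop=None,s=1):
    im=f['image'][:,:,::-1]
    if crop: u0,v0,u1,v1=crop; im=im[v0:v1,u0:u1]
    cv2.imwrite(f'pics/{name}.png',cv2.resize(im,None,fx=s,fy=s,interpolation=cv2.INTER_CUBIC))
def cam(f):
    Rc=R.from_rotvec(np.ravel(f['rvec'])).as_matrix(); return Rc,np.ravel(f['tvec'])
def world(f,u,v,z=None,r=0):
    Rc,t=cam(f); K=f['K']
    if z is None:
        p=f['depth'][max(0,int(v)-r):int(v)+r+1,max(0,int(u)-r):int(u)+r+1]; z=np.median(p[p>0])
    c=np.array([(u-K[0,2])/K[0,0]*z,(v-K[1,2])/K[1,1]*z,z]); return Rc.T@(c-t)
def cloud(f):
    Rc,t=cam(f);K=f['K'];v,u=np.mgrid[:420,:560];z=f['depth']
    c=np.stack([(u-K[0,2])/K[0,0]*z,(v-K[1,2])/K[1,1]*z,z],-1); return (c-t)@Rc
def proj(f,P):
    p,_=cv2.projectPoints(np.atleast_2d(P).astype(float),np.ravel(f['rvec']),np.ravel(f['tvec']),f['K'],None); return p[:,0]
def tool():
    s=monitor.sense(); return np.array(s['ee_pos']),s['tool_rot'],s
E
python3 - <<'E'
from h import *
for n in ('side','top','wrist'):
    f=grab(n); Rc,t=cam(f); print(n,-Rc.T@t,Rc[2],f['K'][0,0])
a=np.hstack([load('top')['image'],load('side')['image']])
for n in('top','side'): save(load(n),n+'0',s=1.4)
print(tool())
E
```

```text
side [ 0.09835256 -0.58240106  0.53762575] [ 0.47845454  0.72186906 -0.49998631] 393.82940054572856
top [0.3201751  0.02619503 1.19464014] [ 0.19631045  0.01181509 -0.98047061] 433.38228363705167
wrist [0.13202126 0.56539998 0.37126696] [ 0.29014676 -0.1142068  -0.95014297] 293.55635373725664
(array([0.20694876, 0.53574204, 0.19135061]), array([ 171.13646714,   89.89325207, -119.99315068]), {'t': 0.15, 'q': array([ 6.02468319e+01,  1.18763347e+01,  8.83871167e+01,  4.54228752e-04,
        7.98432955e+01, -8.62363083e+00]), 'qd': array([ 0.07184206, -0.07521949, -0.38292242,  0.01633124, -0.04482877,
        0.13540643]), 'effort': array([ 1.60989225e-04, -3.83516371e+01, -2.92036182e+01, -2.11281845e-04,
        6.59745012e-03, -3.80821348e-07]), 'ee_pos': array([0.20694876, 0.53574204, 0.19135061]), 'tool_rot': array([ 171.13646714,   89.89325207, -119.99315068]), 'contact_force': array([0.41612739, 0.93620541, 0.21271544]), 'wrist_torque': array([-0.03184534, -0.00289327, -0.02401314]), 'width': 0.08561907523477832})
```

View pics/top0.png

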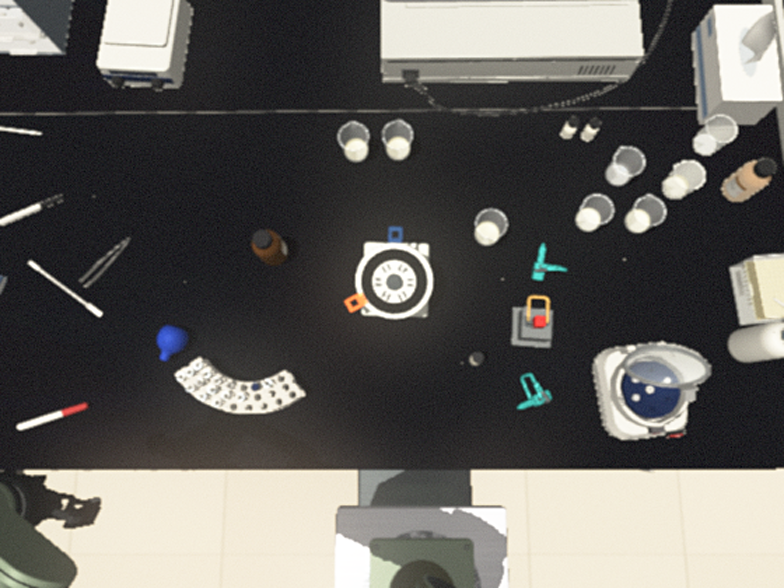

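View pics/side0.png

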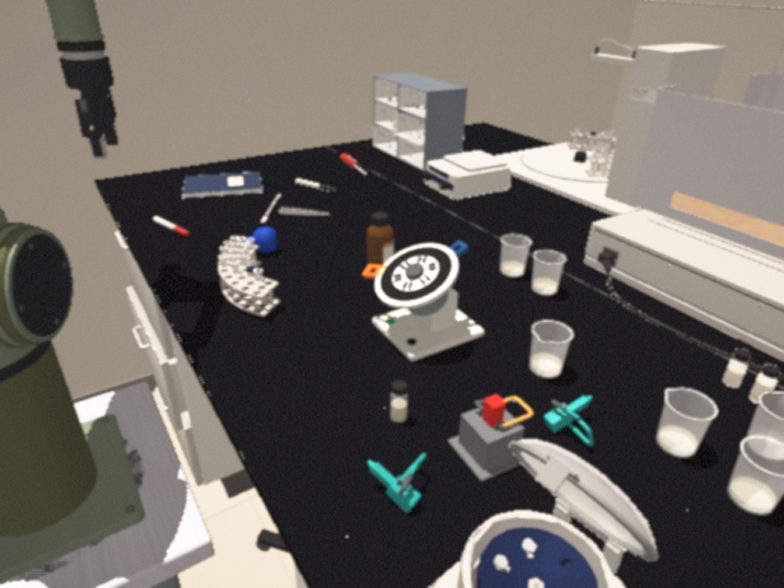

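Top view: wheel at (394,282), blue lug (396,234), orange ear (355,302). The candidates for the linchpin are red head/brass ring (540,322) in the grey block, and turquoise look-alikes at (545,265) and (535,392). I choose the red one. Now the numbers.

Run:
```python
from h import *
from scipy.optimize import least_squares
np.set_printoptions(precision=4,suppress=True)
ft,fs=load('top'),load('side')
for n,f in(('top',ft),('side',fs)):
    C=cloud(f); im=f['image'].astype(int); hsv=cv2.cvtColor(f['image'],cv2.COLOR_RGB2HSV)
    H,S,V=[hsv[...,i].astype(int) for i in range(3)]
    c0=world(ft,281,201)
    near=(np.linalg.norm(C[...,:2]-c0[:2],axis=-1)<.12)&(f['depth']>0)
    # plane via RANSAC on points higher than 0.08
    P=C[near&(C[...,2]>.09)]
    rng=np.random.default_rng(0);best=0
    for i in range(500):
        a=P[rng.choice(len(P),3,False)];nn=np.cross(a[1]-a[0],a[2]-a[0]);l=np.linalg.norm(nn)
        if l<1e-6: continue
        nn/=l; k=np.abs((P-a[0])@nn)<.002
        if k.sum()>best and abs(nn[2])>.8: best=k.sum();bk=k
    Q=P[bk];m=Q.mean(0);nn=np.linalg.svd(Q-m)[2][2];nn*=np.sign(nn[2])
    print(n,'plane',nn,m,len(Q),len(P),'tilt',np.degrees(np.arccos(nn[2])))
    for nm,mask in(('blue',(H>100)&(H<125)&(S>120)&(V>60)),('orange',(H>5)&(H<16)&(S>180)&(V>120))):
        k=mask&near; v,u=np.nonzero(k); print(nm,k.sum(),u.mean() if len(u) else 0,v.mean() if len(v) else 0, C[k].mean(0) if k.sum() else 0)
    k=((H<5)|(H>175))&(S>150)&(V>100)&(np.linalg.norm(C[...,:2]-world(ft,385,229)[:2],axis=-1)<.1); v,u=np.nonzero(k)
    print('red',k.sum(),u.mean(),v.mean(),C[k].min(0),C[k].max(0),np.median(C[k],0))
    k=(H>12)&(H<28)&(S>120)&(V>120)&(np.linalg.norm(C[...,:2]-world(ft,385,229)[:2],axis=-1)<.12); v,u=np.nonzero(k)
    print('brass',k.sum(),u.mean(),v.mean(),np.median(C[k],0))
    # wheel circle
    z=nn;x=np.array([1,0,0])-nn*nn[0];x/=np.linalg.norm(x);y=np.cross(z,x)
    k=near&(np.abs((C-m)@z)<.003)
    white=k&(V>120)&(S<60);q=np.c_[(C[white]-m)@x,(C[white]-m)@y]
    r=least_squares(lambda p:np.hypot(*(q[np.hypot(*(q-p).T)>.055]-p).T).mean()*0+np.where(np.hypot(*(q-p).T)>.05,np.hypot(*(q-p).T)-.0655,0),[0,0],loss='soft_l1',f_scale=.003,method='trf')
    print('wheel c',m+x*r.x[0]+y*r.x[1],r.cost,white.sum())
A=[(ft,'top',(225,150,320,245)),(ft,'p',(345,165,440,260))]
a=[cv2.resize(f['image'][v0:v1,u0:u1],(400,400),interpolation=cv2.INTER_CUBIC) for f,_,(u0,v0,u1,v1) in A]
cv2.imwrite('pics/crop1.png',np.hstack(a)[:,:,::-1])
```

```text
top plane [-0.4288  0.0181  0.9032] [0.5602 0.0475 0.12  ] 1471 2471 tilt 25.415850006929855
blue 52 282.03846153846155 166.19230769230768 [0.643  0.0436 0.1479]
orange 0 0 0 0
red 64 384.765625 229.515625 [ 0.482  -0.2304  0.0635] [ 0.5014 -0.2139  0.0902] [ 0.4908 -0.2207  0.085 ]
brass 100 384.63 216.21 [ 0.539  -0.234   0.0585]
wheel c [0.5601 0.0459 0.12  ] 0.002139541987938822 1064
side plane [-0.4225  0.0149  0.9063] [0.5535 0.0457 0.1178] 1676 2215 tilt 25.00666381688258
blue 82 328.0853658536585 176.84146341463415 [0.6415 0.0431 0.1446]
orange 73 264.06849315068496 193.26027397260273 [0.5182 0.1244 0.0984]
red 265 352.17735849056606 292.35849056603774 [ 0.4775 -0.2329 -0.0017] [ 0.5735 -0.1654  0.0872] [ 0.4835 -0.2267  0.0773]
brass 153 370.640522875817 292.88235294117646 [ 0.5348 -0.2285  0.0584]
wheel c [0.5564 0.0482 0.1191] 0.00280880787942659 1070
```

View pics/crop1.png

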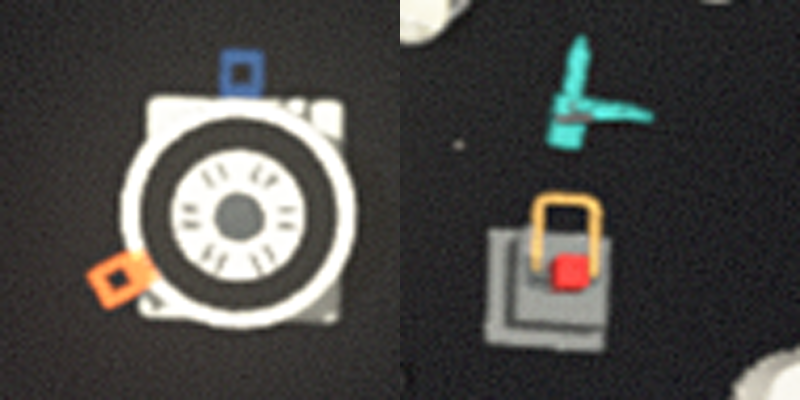

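```bash
cat >> h.py <<'E'
C0=np.array([.558,.047,.1195]); A=np.radians(-2.2); T=np.radians(25)
X=np.array([np.cos(T)*np.cos(A),np.cos(T)*np.sin(A),np.sin(T)]); Y=np.array([-np.sin(A),np.cos(A),0]); Z=np.cross(X,Y)
LF=np.c_[X,Y,Z]; LOCK=C0+.084*X
def ray(f,u,v,p,n):
    a=world(f,u,v,1.);Rc,t=cam(f);o=-Rc.T@t;d=a-o
    return o+d*((p-o)@n)/(d@n)
_c={}
def cmd(P,jaw=None,base=None):
    """slide (mm) & yaw (rad) from pose base=(pos,rotmatrix) to TCP P, jaw axis at world azimuth jaw (deg, mod 180)"""
    if base is None:
        p,r,s=tool(); base=(p,R.from_euler('xyz',r,degrees=True).as_matrix())
    p,M=base; sl=M.T@(np.asarray(P)-p)*1000; yaw=0
    if jaw is not None:
        j=np.array([np.cos(np.radians(jaw)),np.sin(np.radians(jaw)),0]); q=M.T@j
        a=np.arctan2(-q[1],q[2]); yaw=(a+np.pi/2)%np.pi-np.pi/2
    return np.round(sl,1),round(yaw,3)
E
python3 - <<'E'
from h import *
np.set_printoptions(precision=4,suppress=True)
ft,fs=load('top'),load('side')
p,r,s=tool();M=R.from_euler('xyz',r,degrees=True).as_matrix();print(M)
for n,f,b,e in(('top',ft,(282.5,167.1),(253.5,216.3)),('side',fs,(328,176.8),(265.5,193.8))):
    lb=LF.T@(ray(f,*b,LOCK-.01*Z,Z)-C0); le=LF.T@(ray(f,*e,C0,Z)-C0)
    print(n,lb,le,np.degrees(np.arctan2(le[1],le[0])),np.hypot(*le[:2]))
for n,f in(('top',ft),('side',fs)): print(proj(f,[C0,LOCK-.01*Z]))
print('bottle',world(ft,268/1.4,240/1.4),'vial',world(ft,340,256),'beaker',world(ft,349,165))
print('LOCK',LOCK)
phi0=117
for ph in (phi0+6,100,80,60,40,20,4):
    a=np.radians(ph);d=12+11*abs(np.sin(a))+14*abs(np.cos(a))
    P=C0+LF@(np.array([88*np.cos(a)-d*np.sin(a),88*np.sin(a)+d*np.cos(a),-8])/1000)
    print(ph,P,*cmd(P,90+np.degrees(A)))
E
```

```text
[[-0.0009 -0.9328  0.3605]
 [-0.0016  0.3605  0.9328]
 [-1.      0.0003 -0.0018]]
top [ 0.0869 -0.0014 -0.01  ] [-0.0408  0.0694  0.    ] 120.42526557383094 0.08048470167014643
side [ 0.085  -0.0034 -0.01  ] [-0.0467  0.0695  0.    ] 123.91898931623606 0.08373858953509464
[[280.928  201.674 ]
 [281.9128 168.2462]]
[[296.9801 194.5764]
 [326.7933 176.4796]]
bottle [0.6419 0.2803 0.1105] vial [ 0.4254 -0.1063  0.0568] beaker [ 0.6875 -0.1443  0.0113]
LOCK [0.6341 0.0441 0.155 ]
123 [0.4983 0.1074 0.0818] [ 110.  -426.2 -294.3] -0.33
100 [0.5282 0.1305 0.0953] [  96.4 -445.7 -262. ] -0.33
80 [0.5562 0.1382 0.1082] [  83.5 -469.1 -244.8] -0.33
60 [0.5823 0.1366 0.1204] [  71.2 -494.  -236.9] -0.33
40 [0.6081 0.1245 0.1326] [  59.  -522.5 -238.8] -0.33
20 [0.6295 0.1016 0.143 ] [  48.6 -550.7 -252.6] -0.33
4 [0.6405 0.0767 0.1486] [  43.1 -569.9 -271.9] -0.33
```

```bash
sed -i 's/C0=np.array(\[.558,.047,.1195\])/C0=np.array([.559,.0455,.1197])/' h.py
python3 - <<'E'
from h import *
np.set_printoptions(precision=4,suppress=True)
t=lambda ph:C0+LF@(np.array([88*np.cos(np.radians(ph))-(12+11*abs(np.sin(np.radians(ph)))+14*abs(np.cos(np.radians(ph))))*np.sin(np.radians(ph)),88*np.sin(np.radians(ph))+(12+11*abs(np.sin(np.radians(ph)))+14*abs(np.cos(np.radians(ph))))*np.cos(np.radians(ph)),-8])/1000)
S=t(131)
print(S,*cmd(S,90+np.degrees(A)))
M=np.c_[[0,0,-1],-np.array([np.cos(A),np.sin(A),0]),Y]
for ph in range(131,-1,-8): print(ph,cmd(t(ph),None,(S,M))[0])
print(LOCK)
E
```

```text
[0.4917 0.0952 0.0786] [ 113.2 -424.5 -308.1] -0.33
131 [0. 0. 0.]
123 [-3.3 -7.1 11. ]
115 [ -7.4 -15.9  20.9]
107 [-12.2 -26.1  29.3]
99 [-17.5 -37.6  35.9]
91 [-23.3 -50.   40.5]
83 [-28.  -60.1  43.3]
75 [-32.7 -70.2  44.7]
67 [-37.6 -80.6  44.7]
59 [-42.6 -91.3  43.1]
51 [ -47.6 -102.    39.8]
43 [ -52.4 -112.4   34.7]
35 [ -57.1 -122.3   27.8]
27 [ -61.3 -131.4   19.1]
19 [ -65.  -139.4    8.8]
11 [ -68.1 -146.    -2.9]
3 [ -70.4 -150.9  -15.9]
[0.6351 0.0426 0.1552]
```

>>> servo_tool(
  gripper=[0, 0, 0, 0, 0, 0, 0, 0, 0, 0],
  slide=[
    [0, -424.5, -308.1],
    [0, -424.5, -308.1],
    [0, -424.5, -308.1],
    [0, -424.5, -308.1],
    [0, -424.5, -308.1],
    [0, -424.5, -308.1],
    [0, -424.5, -308.1],
    [0, -424.5, -308.1],
    [0, -424.5, -308.1],
    [0, -424.5, -308.1],
  ],
  yaw=[-0.33, -0.33, -0.33, -0.33, -0.33, -0.33, -0.33, -0.33, -0.33, -0.33],
  force=30,
)

```text
t: 1.15
ee_pos: [0.476, 0.1199, 0.1922]
tool_rot: [-3.3, 90.0, 84.5]
contact_force: [1.1, 1.1, 0.5]
width: -0.0002
```

Run:
```python
from h import *
np.set_printoptions(precision=4,suppress=True)
print(cmd([.4917,.0952,.1913],87.8), cmd([.4917,.0952,.0786],87.8))
f=grab('wrist'); save(f,'w1',s=1.4)
```

```text
(array([  0.9, -16.7, -24.1]), np.float64(-0.001)) (array([113.6, -16.7, -24.1]), np.float64(-0.001))
```

View pics/w1.png

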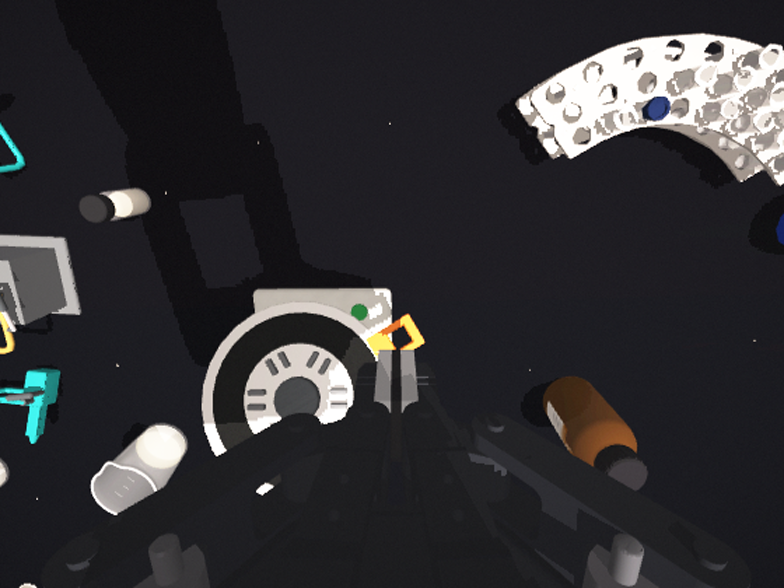

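>>> servo_tool(
  gripper=[0, 0, 0, 0, 0, 0],
  slide=[
    [1, -16.7, -24],
    [1, -16.7, -24],
    [40, -16.7, -24],
    [80, -16.7, -24],
    [113, -16.7, -24],
    [113, -16.7, -24],
  ],
  yaw=[0, 0, 0, 0, 0, 0],
)

```text
t: 1.8
ee_pos: [0.4851, 0.0979, 0.0741]
tool_rot: [92.5, 89.3, -179.7]
contact_force: [-0.9, -0.7, -0.4]
width: -0.0001
```

Run:
```python
from h import *
np.set_printoptions(precision=4,suppress=True)
f=load('wrist')
print(LF.T@(ray(f,297/1.4,400/1.4,C0+.009*Z,Z)-C0),LF.T@(ray(f,405/1.4,335/1.4,C0,Z)-C0))
p,r,s=tool();print(p,s['contact_force'],cmd([.4917,.0952,.0786],87.8))
```

```text
[-0.0017  0.0039  0.009 ] [-0.0462  0.0786 -0.    ]
[0.4851 0.0979 0.0741] [-0.9476 -0.6763 -0.4394] (array([-4.6, -6.6, -2.4]), np.float64(0.0))
```

>>> servo_tool(
  gripper=[0, 0],
  slide=[
    [0, 0, 0],
    [0, 0, 0],
  ],
  yaw=[0, 0],
)

```text
t: 2.0
ee_pos: [0.4931, 0.0977, 0.0815]
tool_rot: [-85.1, 89.8, 2.7]
contact_force: [-0.5, 0.4, 0.6]
width: 0.0001
```

>>> servo_tool(
  gripper=[0, 0, 0, 0, 0, 0, 0, 0, 0, 0],
  slide=[
    [-3.3, -7.1, 11],
    [-7.4, -15.9, 20.9],
    [-12.2, -26.1, 29.3],
    [-17.5, -37.6, 35.9],
    [-23.3, -50, 40.5],
    [-28, -60.1, 43.3],
    [-32.7, -70.2, 44.7],
    [-37.6, -80.6, 44.7],
    [-42.6, -91.3, 43.1],
    [-42.6, -91.3, 43.1],
  ],
  yaw=[0, 0, 0, 0, 0, 0, 0, 0, 0, 0],
)

```text
t: 3.0
ee_pos: [0.5867, 0.1367, 0.1235]
tool_rot: [-85.7, 89.8, 2.1]
contact_force: [0.2, -1.1, 0.2]
width: -0.0003
```

>>> servo_tool(
  gripper=[0, 0, 0, 0, 0, 0, 0, 0, 0, 0],
  slide=[
    [-5, -10.7, -3.3],
    [-9.8, -21.1, -8.4],
    [-14.5, -31, -15.3],
    [-18.7, -40.1, -24],
    [-20.5, -44.1, -29.1],
    [-22.4, -48.1, -34.3],
    [-24, -51.5, -40],
    [-25.5, -54.7, -46],
    [-26.6, -57.1, -52],
    [-26.6, -57.1, -52],
  ],
  yaw=[0, 0, 0, 0, 0, 0, 0, 0, 0, 0],
)

```text
t: 4.0
ee_pos: [0.6394, 0.0816, 0.1486]
tool_rot: [-130.0, 90.0, -42.3]
contact_force: [0.1, -0.3, -0.1]
width: -0.0001
```

Run:
```python
from h import *
f=grab('wrist');g=grab('top'); save(g,'t2',(225,140,320,210),4)
a=cv2.resize(f['image'],(560,420)); b=cv2.resize(g['image'][140:210,235:325],(540,420),interpolation=cv2.INTER_CUBIC)
a=a[:,150:410]
cv2.imwrite('pics/v2.png',np.hstack([a,b])[:,:,::-1]); print(tool()[0],tool()[2]['contact_force'])
```

```text
[0.63897156 0.08251674 0.14840199] [2.66211455e-01 4.64840730e-05 2.98603634e-01]
```

View pics/v2.png

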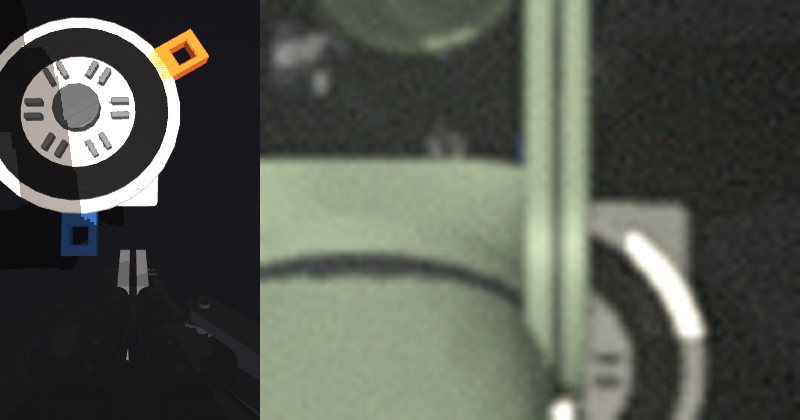

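Run:
```python
from h import *
np.set_printoptions(precision=4,suppress=True)
f=load('wrist')
h=ray(f,150+76,107,C0+.009*Z,Z);e=ray(f,150+184,54,C0,Z);b=ray(f,150+80,236,LOCK-.01*Z,Z)
for p in(h,e,b): print(p,LF.T@(p-C0))
d=LF.T@(e-h+.009*Z);print(np.degrees(np.arctan2(d[1],d[0])),np.hypot(d[0],d[1]))
# depth-based plane
Cl=cloud(f);im=f['image'].astype(int);k=(np.linalg.norm(Cl-C0,axis=-1)<.069)&(np.linalg.norm(Cl-C0,axis=-1)>.04)&(f['depth']>0)
P=Cl[k];m=np.median(P,0);n=np.linalg.svd(P-P.mean(0))[2][2];print(m,n,np.median((P-C0)@Z))
print(world(f,150+184-14,54+8,r=1), world(f,150+80,218,r=1))
```

```text
[0.5558 0.0489 0.1281] [0.0005 0.0032 0.009 ]
[0.5235 0.1225 0.1018] [-0.0424  0.0756  0.    ]
[0.6388 0.0466 0.1458] [ 0.0833  0.0041 -0.01  ]
120.63315186988154 0.08412153286416024
[0.5637 0.0483 0.1213] [ 0.4211 -0.0132 -0.9069] -0.00043340859739011533
[0.5284 0.1127 0.103 ] [0.6279 0.0466 0.1402]
```

Run:
```python
from h import *
np.set_printoptions(precision=4,suppress=True)
f=load('wrist');p=tool()[0]
print(proj(f,[p,p+[0,0,.02],p+[-.011,0,0],p+[-.011,0,.02]]))
for v in range(236,292,6): print(v,[np.round(world(f,u,v),3) for u in (274,284,294)])
```

```text
[[282.9927 235.8998]
 [283.0364 249.4107]
 [282.3424 220.528 ]
 [282.3159 232.6256]]
236 [array([ 0.705,  0.069, -0.001]), array([ 0.706,  0.081, -0.002]), array([ 0.706,  0.094, -0.002])]
242 [array([ 0.713,  0.069, -0.001]), array([ 0.714,  0.081, -0.001]), array([ 0.714,  0.093, -0.   ])]
248 [array([ 0.721,  0.068, -0.001]), array([ 0.722,  0.081, -0.002]), array([ 0.723,  0.093, -0.003])]
254 [array([0.628, 0.078, 0.195]), array([0.628, 0.083, 0.196]), array([0.628, 0.088, 0.196])]
260 [array([0.628, 0.079, 0.202]), array([0.628, 0.083, 0.202]), array([0.628, 0.088, 0.202])]
266 [array([0.628, 0.079, 0.208]), array([0.628, 0.083, 0.207]), array([0.628, 0.088, 0.207])]
272 [array([0.628, 0.079, 0.212]), array([0.628, 0.083, 0.213]), array([0.627, 0.088, 0.214])]
278 [array([0.628, 0.079, 0.217]), array([0.628, 0.083, 0.217]), array([0.628, 0.088, 0.218])]
284 [array([0.627, 0.079, 0.223]), array([0.628, 0.083, 0.222]), array([0.628, 0.087, 0.222])]
290 [array([0.627, 0.079, 0.227]), array([0.63 , 0.083, 0.224]), array([0.628, 0.087, 0.227])]
```

Run:
```python
from h import *
np.set_printoptions(precision=4,suppress=True)
f=load('side'); print('start tip proj*1.4',proj(f,[.207,.536,.191])*1.4)
f=grab('side');p=tool()[0];q=proj(f,[p,p+[0,0,.045]])-[180,80];print(p,q*4)
save(f,'s3',(180,80,380,230),4)
```

```text
start tip proj*1.4 [[114.0317 178.3636]]
[0.6389 0.0827 0.1484] [[547.17   357.4951]
 [552.1342 286.4589]]
```

View pics/s3.png

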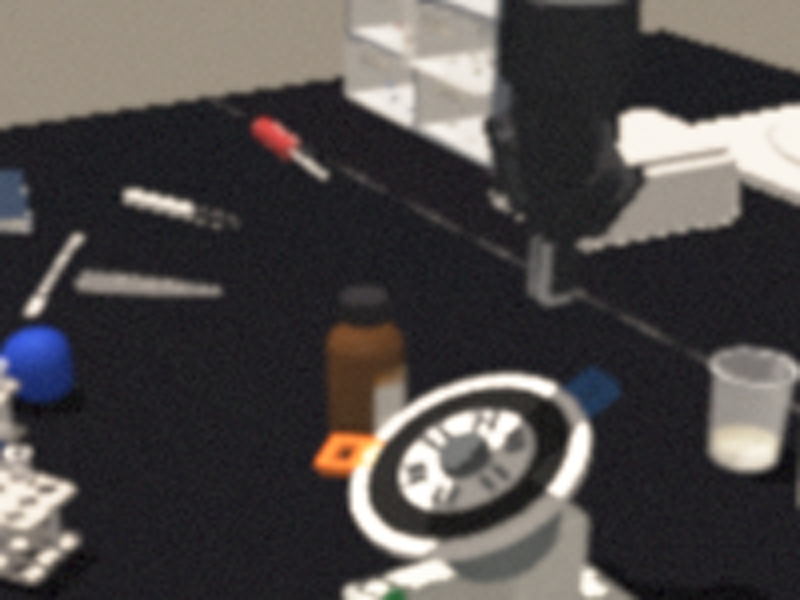

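The wrist depth and the side view agree: the real fingertips end about 44 mm above the reported TCP, so the finger passed over the ear without touching it. The wheel is still at 120.6°. I'll treat the tip as TCP + 44 mm along the tool and repeat the sweep.

>>> servo_tool(
  gripper=[0, 0, 0, 0, 0, 0, 0, 0, 0, 0],
  slide=[
    [0, 50, 3],
    [0, 100, 6],
    [0, 147.6, 8.4],
    [0, 147.6, 8.4],
    [35, 147.6, 8.4],
    [70, 147.6, 8.4],
    [100, 147.6, 8.4],
    [113, 147.6, 8.4],
    [113, 147.6, 8.4],
    [113, 147.6, 8.4],
  ],
  yaw=[0, 0, 0, 0, 0, 0, 0, 0, 0, 0],
)

```text
t: 5.15
ee_pos: [0.4932, 0.0968, 0.0364]
tool_rot: [-84.6, 89.9, 3.2]
contact_force: [-0.1, 0.5, 0.6]
width: -0.0001
```

>>> servo_tool(
  gripper=[0, 0, 0, 0, 0, 0, 0, 0, 0, 0],
  slide=[
    [-3.3, -7.1, 11],
    [-7.4, -15.9, 20.9],
    [-12.2, -26.1, 29.3],
    [-17.5, -37.6, 35.9],
    [-23.3, -50, 40.5],
    [-28, -60.1, 43.3],
    [-32.7, -70.2, 44.7],
    [-37.6, -80.6, 44.7],
    [-42.6, -91.3, 43.1],
    [-42.6, -91.3, 43.1],
  ],
  yaw=[0, 0, 0, 0, 0, 0, 0, 0, 0, 0],
)

```text
t: 6.15
ee_pos: [0.5875, 0.1357, 0.0794]
tool_rot: [-86.6, 89.8, 1.1]
contact_force: [0.5, 0.7, 0.4]
width: 0.0001
```

>>> servo_tool(
  gripper=[0, 0, 0, 0, 0, 0, 0, 0, 0, 0],
  slide=[
    [-5, -10.7, -3.3],
    [-9.8, -21.1, -8.4],
    [-14.5, -31, -15.3],
    [-16.6, -35.5, -19.5],
    [-18.7, -40.1, -24],
    [-20.5, -44.1, -29.1],
    [-22.4, -48.1, -34.3],
    [-24, -51.5, -40],
    [-25.5, -54.7, -46],
    [-25.5, -54.7, -46],
  ],
  yaw=[0, 0, 0, 0, 0, 0, 0, 0, 0, 0],
)

```text
t: 7.15
ee_pos: [0.6384, 0.0871, 0.104]
tool_rot: [-110.0, 89.9, -22.3]
contact_force: [-0.1, -0.8, 0.2]
width: 0.0002
```

```bash
sed -i 's/.559,.0455,.1197/.559,.047,.1197/' h.py
python3 - <<'E'
from h import *
np.set_printoptions(precision=4,suppress=True)
f=grab('wrist'); save(f,'w4',(100,0,450,300),2); print(tool()[0],tool()[2]['contact_force'],LOCK)
print(cmd(LOCK+.004*X+[0,0,-.015-.044],87.8))
hsv=cv2.cvtColor(f['image'],cv2.COLOR_RGB2HSV);C=cloud(f)
k=(hsv[...,0]>8)&(hsv[...,0]<25)&(hsv[...,1]>130)&(np.linalg.norm(C-C0,axis=-1)<.12)
q=(C[k]-C0)@LF;print(k.sum(),q.mean(0),q.min(0),q.max(0))
E
```

```text
[0.638  0.0876 0.1038] [-0.6602 -0.6115  0.1024] [0.6351 0.0441 0.1552]
(array([  5.9,  -2.4, -43.6]), np.float64(-0.001))
2287 [ 0.0789  0.0146 -0.0009] [ 0.0621 -0.0001 -0.0115] [0.0951 0.0311 0.0335]
```

View pics/w4.png

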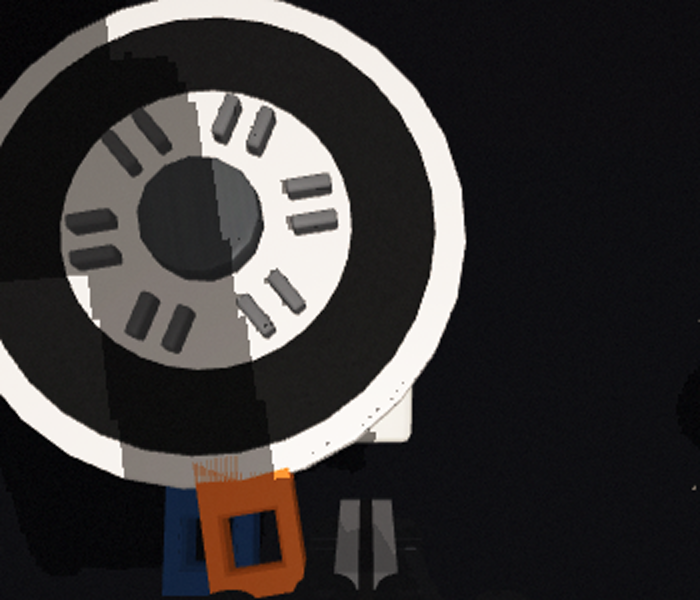

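>>> servo_tool(
  gripper=[0, 0, 70, 70, 70, 70, 70, 70, 70, 70],
  slide=[
    [-20, 0, 3],
    [-45, 0, 3],
    [-45, -2.4, -20],
    [-45, -2.4, -43.6],
    [-45, -2.4, -43.6],
    [-45, -2.4, -43.6],
    [-20, -2.4, -43.6],
    [5, -2.4, -43.6],
    [11, -2.4, -43.6],
    [11, -2.4, -43.6],
  ],
  yaw=[0, 0, 0, 0, 0, 0, 0, 0, 0, 0],
)

```text
t: 8.2
ee_pos: [0.637, 0.0455, 0.0909]
tool_rot: [84.1, 89.8, 172.0]
contact_force: [-0.4, 0.7, 0.6]
width: 0.07
```

>>> servo_tool(
  gripper=[40, 40, 40, 20, 20, 20, 20, 20],
  slide=[
    [0, 0, 0],
    [0, 0, 0],
    [0, 0, 0],
    [0, 0, 0],
    [0, 0, 0],
    [0, 0, 0],
    [0, 0, 0],
    [0, 0, 0],
  ],
  yaw=[0, 0, 0, 0, 0, 0, 0, 0],
  force=20,
)

```text
t: 9.0
ee_pos: [0.6391, 0.0447, 0.0936]
tool_rot: [-80.0, 89.9, 7.8]
contact_force: [-0.2, 2.1, 5.9]
width: 0.0237
```

Run:
```python
from h import *
np.set_printoptions(precision=4,suppress=True)
f=grab('wrist'); save(f,'w5',(100,0,450,300),2); p,_,s=tool();print(p,s['contact_force'],s['width'],LF.T@(p-LOCK))
```

```text
[0.6391 0.0447 0.0936] [-0.497   1.4361  5.3168] 0.023390409207539865 [-0.0224  0.0008 -0.0575]
```

View pics/w5.png

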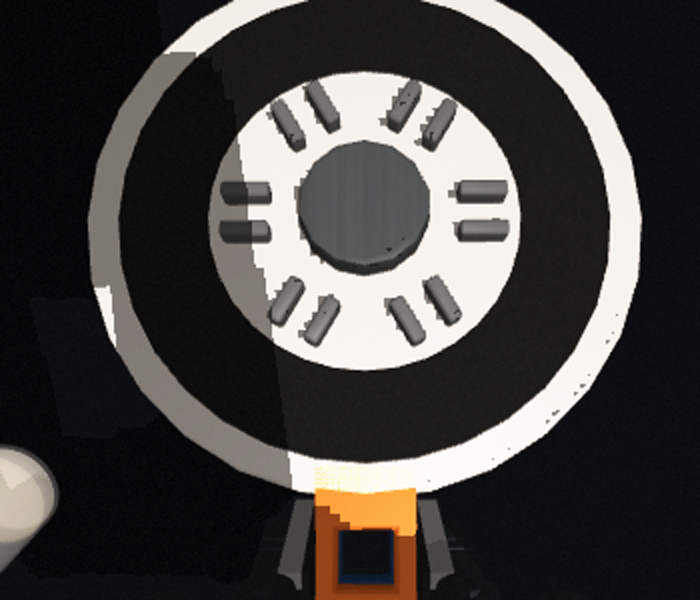

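Run:
```python
from h import *
np.set_printoptions(precision=4,suppress=True)
f=load('wrist');p=tool()[0]
l=ray(f,100+366/2,556/2,LOCK,Z);print(l,LF.T@(l-C0),'minus tcp',l-p)
h=ray(f,100+364/2,205/2,C0+.009*Z,Z);print(h-.009*Z)
C=cloud(f);r=np.linalg.norm(C-C0,axis=-1);k=(r>.04)&(r<.061)&(f['depth']>0);print('z off',np.median((C[k]-C0)@Z))
print('depth ear',[(LF.T@(world(f,u,v,r=1)-LOCK)) for u,v in((100+328/2,280),(100+404/2,280),(283,262))])
print(cmd([.440,-.221,.24]))
```

```text
[0.6329 0.0457 0.1542] [0.0816 0.0015 0.    ] minus tcp [-0.0062  0.001   0.0605]
[0.5591 0.048  0.1197]
z off -0.00036934764148794605
depth ear [array([-0.0014, -0.0074, -0.0009]), array([-0.0014,  0.0104, -0.0007]), array([-0.0098,  0.0015, -0.0004])]
(array([-146.8,  188.5, -273.1]), 0)
```

>>> servo_tool(
  gripper=[50, 50, 60, 60, 60, 60, 60],
  slide=[
    [0, 0, 0],
    [0, 0, 0],
    [-30, 0, 0],
    [-80, 0, 0],
    [-100, 0, 0],
    [-100, 0, 0],
    [-100, 0, 0],
  ],
  yaw=[0, 0, 0, 0, 0, 0, 0],
)

```text
t: 9.75
ee_pos: [0.6381, 0.0442, 0.1919]
tool_rot: [100.8, 90.0, -171.5]
contact_force: [-0.1, -0.0, 0.1]
width: 0.0598
```

>>> servo_tool(
  gripper=[60, 60, 60, 60, 60, 60, 60, 60],
  slide=[
    [0, 16, -45],
    [0, 32, -90],
    [0, 48, -135],
    [0, 64, -180],
    [0, 80, -225],
    [10, 98, -269],
    [20, 98, -269],
    [20, 98, -269],
  ],
  yaw=[0, 0, 0, 0, 0, 0, 0, 0],
)

```text
t: 10.55
ee_pos: [0.5269, -0.2199, 0.1681]
tool_rot: [57.3, 89.5, 144.9]
contact_force: [0.5, 0.4, -1.3]
width: 0.0596
```

Run:
```python
from h import *
f=grab('wrist'); p,_,s=tool();print(p,s['tool_rot'],s['width'])
q=proj(f,[.4908,-.221,.085])[0].astype(int);print(q)
u=min(max(q[0]-100,0),360);v=min(max(q[1]-70,0),270)
print(u,v);save(f,'w6',(u,v,u+200,v+150),4)
```

```text
[ 0.52810197 -0.21924576  0.16935252] [ 55.18808211  89.62240317 142.90559411] 0.059964115854342526
[278 162]
178 92
```

View pics/w6.png

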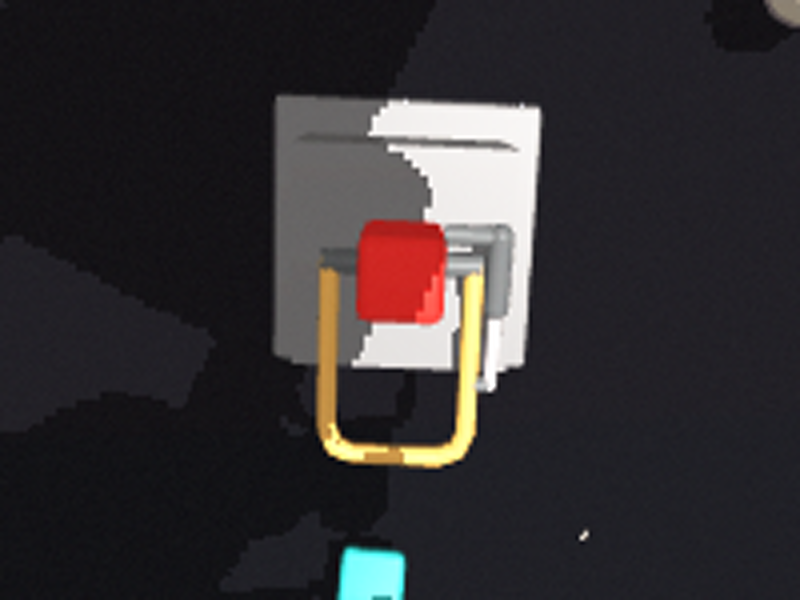

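Close view: red head at (400,270), brass ring opening downward (+x), and spring strut at (495,260) on +y. Now the depths.

```bash
sed -i 's/^LF=np.c_\[X,Y,Z\]; LOCK=.*/LF=np.c_[X,Y,Z]; LOCK=np.array([.634,.045,.1546])/' h.py
python3 - <<'E'
from h import *
np.set_printoptions(precision=4,suppress=True)
f=load('wrist')
for n,x,y in(('strutbody',500,260),('arm',470,235),('corner',502,232),('rod',492,350),('legL',328,350),('legR',472,330),('legR0',475,275),('axleL',340,262),('axleR',465,265),('bar',395,458),('blockR',510,330),('block',380,340),('blocktop',300,200)):
    print(n,world(f,178+x/4,92+y/4,r=1))
C=cloud(f);h=cv2.cvtColor(f['image'],cv2.COLOR_RGB2HSV);k=((h[...,0]<6)|(h[...,0]>174))&(h[...,1]>150)&(h[...,2]>80)&(np.linalg.norm(C-[.49,-.22,.08],axis=-1)<.06)
P=C[k];zt=np.percentile(P[:,2],90);print('top z',zt,'n',len(P))
Q=P[P[:,2]>zt-.002];print(Q.min(0),Q.max(0),cv2.minAreaRect((Q[:,:2]*1000).astype(np.float32)))
k2=(h[...,0]>12)&(h[...,0]<32)&(h[...,1]>100)&(np.linalg.norm(C-[.52,-.22,.06],axis=-1)<.06)&(C[...,2]>.045)
B=C[k2];print(len(B),cv2.minAreaRect((B[:,:2]*1000).astype(np.float32)),np.median(B[:,2]))
E
```

```text
strutbody [ 0.4893 -0.1977  0.0667]
arm [ 0.4829 -0.2048  0.0678]
corner [ 0.4826 -0.1971  0.0672]
rod [ 0.5125 -0.1998  0.0608]
legL [ 0.5112 -0.2409  0.059 ]
legR [ 0.5077 -0.2045  0.0587]
legR0 [ 0.4937 -0.2035  0.0599]
axleL [ 0.4891 -0.2364  0.0599]
axleR [ 0.4913 -0.2058  0.0591]
bar [ 0.5403 -0.2254  0.0592]
blockR [ 0.5195 -0.1909  0.0039]
block [ 0.5111 -0.228   0.05  ]
blocktop [ 0.4748 -0.2461  0.0499]
top z 0.08513636790130817 n 529
[ 0.4802 -0.2317  0.0832] [ 0.4998 -0.2122  0.0871] ((490.0018005371094, -221.9586181640625), (19.044294357299805, 19.095138549804688), 86.63047790527344)
494 ((517.2938842773438, -224.31527709960938), (41.83994674682617, 50.07109451293945), 84.21883392333984) 0.05831244915451557
```

Run:
```python
from h import *
print(cmd([.486,-.2216,.085],86.2))
```

```text
(array([84.6, 41.5, -4.3]), np.float64(0.026))
```

>>> servo_tool(
  gripper=[32, 32, 32, 32, 32, 32],
  slide=[
    [20, 41.5, -4.3],
    [50, 41.5, -4.3],
    [84.6, 41.5, -4.3],
    [84.6, 41.5, -4.3],
    [84.6, 41.5, -4.3],
    [84.6, 41.5, -4.3],
  ],
  yaw=[0.026, 0.026, 0.026, 0.026, 0.026, 0.026],
  force=30,
)

```text
t: 11.2
ee_pos: [0.4905, -0.2234, 0.09]
tool_rot: [-119.1, 89.8, -32.7]
contact_force: [-0.3, 0.5, 0.4]
width: 0.0323
```

Run:
```python
from h import *
np.set_printoptions(precision=4,suppress=True)
f=grab('wrist');p,_,s=tool();print(p,s['width'])
C=cloud(f);r=C-p
k=(f['depth']>0)&(np.abs(r[...,0])<.015)&(np.abs(r[...,1])<.035)&(r[...,2]>.025)&(r[...,2]<.08)
h=cv2.cvtColor(f['image'],cv2.COLOR_RGB2HSV);k&=h[...,1]<90
for sgn in(-1,1):
    q=r[k&(np.sign(r[...,1])==sgn)]; print(sgn,len(q),np.percentile(q,[0,2,10],axis=0)[:, :],np.percentile(q,[90,100],axis=0))
kr=((h[...,0]<6)|(h[...,0]>174))&(h[...,1]>150)&(np.linalg.norm(C-[.49,-.22,.07],axis=-1)<.05);P=C[kr];Q=P[P[:,2]>.082];print('head',Q.min(0),Q.max(0),np.median(Q,0))
print(cmd([.486,-.2216,.0265],86.2))
save(f,'w7',(130,120,430,345),2.6)
```

```text
[ 0.4906 -0.2237  0.0902] 0.031809400608325156
-1 1630 [[-0.015  -0.0344  0.0379]
 [-0.014  -0.0278  0.0416]
 [-0.0131 -0.0257  0.0472]] [[ 0.0031 -0.0147  0.076 ]
 [ 0.0101 -0.0141  0.08  ]]
1 1635 [[-0.0121  0.0162  0.0374]
 [-0.0112  0.0164  0.0415]
 [-0.0106  0.0168  0.0471]] [[0.005  0.0285 0.0759]
 [0.0122 0.0345 0.08  ]]
head [ 0.4795 -0.232   0.0821] [ 0.5    -0.2118  0.0865] [ 0.4891 -0.2218  0.0842]
(array([63.7,  4.9,  2. ]), np.float64(0.003))
```

View pics/w7.png

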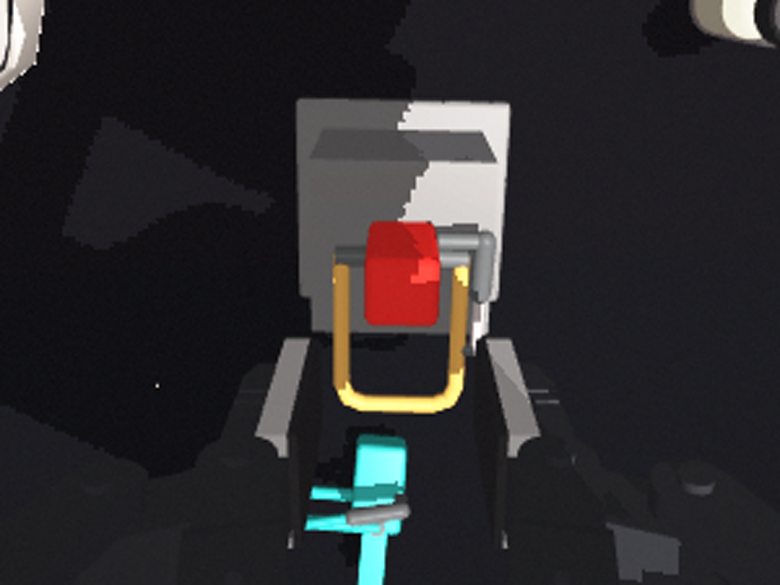

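Run:
```python
from h import *
np.set_printoptions(precision=4,suppress=True)
f=load('wrist');p=np.array([.4906,-.2237,.0902])
for c,xo in((295,-.0131),(500,-.0106)):
    for row in (336,340,346,352): 
        u,v=130+c/2.6,120+row/2.6; print(row,ray(f,u,v,p+[xo,0,0],np.array([1.,0,0]))-p,world(f,u,v)-p)
```

```text
336 [-0.0131 -0.0187  0.0415] [ 0.052  -0.0425 -0.0909]
340 [-0.0131 -0.0184  0.0433] [-0.0126 -0.0186  0.0423]
346 [-0.0131 -0.0181  0.0459] [-0.0127 -0.0182  0.0451]
352 [-0.0131 -0.0178  0.0484] [-0.0126 -0.0179  0.0475]
336 [-0.0106  0.0223  0.0416] [ 0.0574  0.0378 -0.0917]
340 [-0.0106  0.0221  0.0433] [-0.01    0.0222  0.0423]
346 [-0.0106  0.0218  0.0458] [-0.0099  0.0219  0.0445]
352 [-0.0106  0.0215  0.0483] [-0.0101  0.0216  0.0473]
```

>>> servo_tool(
  gripper=[32, 32, 32, 32, 32, 32],
  slide=[
    [0, 4.7, 2],
    [25, 4.7, 2],
    [45, 4.7, 2],
    [52, 4.7, 2],
    [52, 4.7, 2],
    [52, 4.7, 2],
  ],
  yaw=[0, 0, 0, 0, 0, 0],
)

```text
t: 11.85
ee_pos: [0.4847, -0.2214, 0.0371]
tool_rot: [-119.7, 89.9, -33.5]
contact_force: [-0.5, 0.5, -0.1]
width: 0.0321
```

Run:
```python
from h import *
p,_,s=tool();print(p,s['width'],s['contact_force'],cmd([.486,-.2216,.029],86.2))
```

```text
[ 0.48468237 -0.22143955  0.03709659] 0.03211896664308312 [-0.51769433  0.51255995 -0.11013384] (array([ 8.1, -1.3, -0.1]), np.float64(0.001))
```

Down a further 8 mm and close.

>>> servo_tool(
  gripper=[32, 32, 32, 15, 15, 15, 15, 15, 15],
  slide=[
    [8, -1, 0],
    [8, -1, 0],
    [8, -1, 0],
    [8, -1, 0],
    [8, -1, 0],
    [8, -1, 0],
    [8, -1, 0],
    [8, -1, 0],
    [8, -1, 0],
  ],
  yaw=[0, 0, 0, 0, 0, 0, 0, 0, 0],
)

```text
t: 12.75
ee_pos: [0.4851, -0.2211, 0.0283]
tool_rot: [-112.3, 90.0, -26.0]
contact_force: [-0.4, 0.9, 3.7]
width: 0.0192
```

Run:
```python
from h import *
p,_,s=tool();print(p,s['width'],s['contact_force'])
```

```text
[ 0.48508703 -0.22105964  0.02827561] 0.019157464645860215 [-0.3783983   0.94648113  3.73847377]
```

>>> servo_tool(
  gripper=[15, 15, 15, 15, 15, 15, 15, 15, 15, 15],
  slide=[
    [-8, 0, 0],
    [-16, 0, 0],
    [-24, 0, 0],
    [-24, 0, 0],
    [-23.8, 4, 0],
    [-23, 8, 0],
    [-22, 12, 0],
    [-20.5, 16, 0],
    [-18.5, 20, 0],
    [-17, 23, 0],
  ],
  yaw=[0, 0, 0, 0, 0, 0, 0, 0, 0, 0],
)

```text
t: 13.75
ee_pos: [0.4656, -0.2213, 0.0473]
tool_rot: [-110.9, 89.5, -24.7]
contact_force: [4.3, -0.2, 4.7]
width: 0.0192
```

Run:
```python
from h import *
np.set_printoptions(precision=4,suppress=True)
p,_,s=tool();print(p,s['width'],s['contact_force'],s['wrist_torque'])
f=grab('side');w=grab('wrist')
q=proj(f,[.47,-.22,.08])[0].astype(int);print(q)
a=cv2.resize(f['image'][q[1]-60:q[1]+40,q[0]-50:q[0]+50],(400,400),interpolation=cv2.INTER_CUBIC)
b=cv2.resize(w['image'][170:320,200:350],(400,400),interpolation=cv2.INTER_CUBIC)
cv2.imwrite('pics/v8.png',np.hstack([a,b])[:,:,::-1])
```

```text
[ 0.4656 -0.2213  0.0473] 0.01923537319686632 [ 4.3367 -0.1589  4.651 ] [-0.0463 -1.1748 -0.0022]
[343 291]
```

View pics/v8.png

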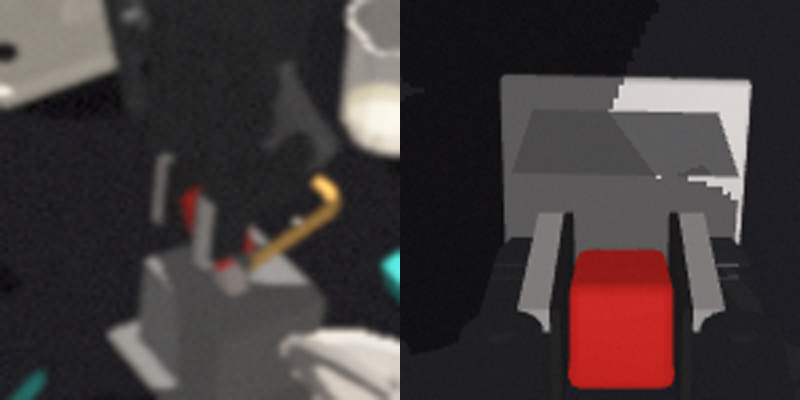

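>>> servo_tool(
  gripper=[15, 15, 15, 15, 15, 15, 15],
  slide=[
    [-9, 4, 0],
    [-18, 8.5, 0],
    [-30, 12, 0],
    [-50, 12, 0],
    [-80, 12, 0],
    [-80, 12, 0],
    [-80, 12, 0],
  ],
  yaw=[0, 0, 0, 0, 0, 0, 0],
)

```text
t: 14.55
ee_pos: [0.4493, -0.2186, 0.1251]
tool_rot: [95.6, 90.0, -178.2]
contact_force: [-0.7, -0.4, -2.4]
width: 0.0193
```

```bash
cat >> h.py <<'E'
def redplanes(f,p):
    C=cloud(f);h=cv2.cvtColor(f['image'],cv2.COLOR_RGB2HSV)
    k=((h[...,0]<6)|(h[...,0]>174))&(h[...,1]>150)&(h[...,2]>60)&(np.linalg.norm(C-(p+[0,0,.06]),axis=-1)<.06)
    P=C[k];rng=np.random.default_rng(0);out=[]
    for _ in range(2):
        best=0
        for i in range(400):
            a=P[rng.choice(len(P),3,False)];n=np.cross(a[1]-a[0],a[2]-a[0]);l=np.linalg.norm(n)
            if l<2e-6: continue
            n/=l;kk=np.abs((P-a[0])@n)<.0008
            if kk.sum()>best: best=kk.sum();bk=kk
        Q=P[bk];m=Q.mean(0);n=np.linalg.svd(Q-m)[2][2];Rc,t=cam(f);n*=-np.sign((m+Rc.T@t)@n)
        out.append((n,m,(Q.min(0),Q.max(0)),len(Q)));P=P[~bk]
        if len(P)<30:break
    return out
E
python3 - <<'E'
from h import *
np.set_printoptions(precision=4,suppress=True)
f=grab('wrist');p,_,s=tool();print(p,s['width'],s['contact_force'])
for n,m,e,k in redplanes(f,p): print(n,m-p,k,'tilt of plane normal',np.degrees(np.arcsin(n[2])),'az',np.degrees(np.arctan2(n[1],n[0])),e[0]-p,e[1]-p)
E
```

```text
[ 0.4486 -0.218   0.124 ] 0.018914211625838142 [-0.2865  0.8377 -1.3446]
[-0.3235  0.0333  0.9456] [ 0.0068 -0.0003  0.0588] 1155 tilt of plane normal 71.01968573466505 az 174.12215882207255 [-0.0022 -0.0102  0.0551] [0.0166 0.0096 0.0623]
[-0.946   0.0517 -0.3201] [ 0.0019 -0.0003  0.0439] 422 tilt of plane normal -18.666097973363005 az 176.87063106528166 [-0.0025 -0.0099  0.0264] [0.0089 0.0092 0.0569]
```

>>> servo_tool(
  gripper=[15, 15, 15, 15, 15, 15, 15, 15, 15, 15],
  slide=[
    [30, -4, -2.7],
    [58.5, -8.7, -2.7],
    [58.5, -8.7, -2.7],
    [58.5, -8.7, -2.7],
    [67, -12.5, -2.5],
    [76.7, -17.2, -2.2],
    [76.7, -17.2, -2.2],
    [78, -14, -2.2],
    [79.5, -11, -2.2],
    [80.5, -8.6, -2.2],
  ],
  yaw=[0, 0, 0, 0, 0, 0, 0, 0, 0, 0],
)

```text
t: 15.6
ee_pos: [0.4618, -0.2221, 0.0461]
tool_rot: [-97.7, 89.5, -11.4]
contact_force: [6.4, 1.3, 0.1]
width: 0.0192
```

```bash
cat > chk.py <<'E'
from h import *
np.set_printoptions(precision=4,suppress=True)
f=grab('wrist');p,_,s=tool();print(p,s['width'],s['contact_force'])
for n,m,e,k in redplanes(f,p): print(n,m-p,k,'tilt',np.degrees(np.arcsin(n[2])),'az',np.degrees(np.arctan2(n[1],n[0])),e[0]-p,e[1]-p)
E
python3 chk.py
```

```text
[ 0.4615 -0.2221  0.046 ] 0.019323203025610712 [5.8954 2.1296 0.0461]
[-0.3537  0.009   0.9353] [0.0058 0.0003 0.0579] 1130 tilt 69.28074336734034 az 178.54579490811204 [-0.0034 -0.0095  0.0538] [0.0154 0.01   0.0618]
[-0.9348  0.0616 -0.3498] [0.0012 0.0006 0.0432] 378 tilt -20.47394811473261 az 176.23026688284642 [-0.0034 -0.0087  0.0266] [0.0078 0.0101 0.0564]
```

>>> servo_tool(
  gripper=[15, 15, 15, 15, 15, 15],
  slide=[
    [1, 3, 0],
    [2, 6, 0],
    [3, 9, 0],
    [4, 11, 0],
    [4, 11, 0],
    [4, 11, 0],
  ],
  yaw=[0, 0, 0, 0, 0, 0],
)

```text
t: 16.25
ee_pos: [0.4509, -0.2218, 0.0422]
tool_rot: [-104.8, 89.5, -18.5]
contact_force: [6.3, 1.0, -1.7]
width: 0.0191
```

```bash
python3 chk.py
```

```text
[ 0.4509 -0.2218  0.0422] 0.019226759150341846 [ 6.3541  0.7646 -2.1728]
[-0.5433  0.0075  0.8395] [0.0062 0.0003 0.0583] 1185 tilt 57.086135230799 az 179.21032587418614 [-0.0022 -0.0096  0.0521] [0.0148 0.0101 0.0638]
[-0.5259  0.1693  0.8335] [0.0063 0.0005 0.0585] 236 tilt 56.4609129386552 az 162.15112796732086 [-0.0026 -0.009   0.0518] [0.0156 0.0101 0.0639]
```

>>> servo_tool(
  gripper=[15, 15, 15, 15, 15],
  slide=[
    [0, -3, 0],
    [1, -6.5, 0],
    [2.5, -6.5, 0],
    [2.5, -6.5, 0],
    [2.5, -6.5, 0],
  ],
  yaw=[0, 0, 0, 0, 0],
)

```text
t: 16.8
ee_pos: [0.4531, -0.222, 0.0402]
tool_rot: [122.8, 89.9, -150.9]
contact_force: [-6.5, 2.0, 14.7]
width: 0.019
```

```bash
python3 chk.py
```

```text
[ 0.4531 -0.222   0.0402] 0.019487569174285846 [-6.041   0.7175 14.4343]
[-0.5129  0.0373  0.8576] [0.0068 0.0003 0.0582] 1148 tilt 59.05207947239522 az 175.83816666694975 [-0.0017 -0.0097  0.0526] [0.0156 0.0101 0.0634]
[-0.5151  0.0348  0.8564] [0.0063 0.0008 0.0591] 276 tilt 58.918119246483656 az 176.13910895652893 [-0.0016 -0.0089  0.0541] [0.0145 0.0096 0.0638]
```

>>> servo_tool(
  gripper=[15, 15, 15, 15],
  slide=[
    [-0.5, -3, 0],
    [-0.5, -5, 0],
    [-0.5, -5, 0],
    [-0.5, -5, 0],
  ],
  yaw=[0, 0, 0, 0],
)

```text
t: 17.25
ee_pos: [0.4551, -0.2218, 0.0401]
tool_rot: [93.2, 89.5, 179.6]
contact_force: [-12.4, 1.4, 18.9]
width: 0.0193
```

```bash
python3 chk.py
```

```text
[ 0.4551 -0.2218  0.0401] 0.01901586674450488 [-13.2422   0.5468  18.0543]
[-0.4624  0.0068  0.8866] [ 0.0074 -0.      0.0585] 1144 tilt 62.452258843698075 az 179.15691425250034 [-0.0016 -0.0097  0.0532] [0.0163 0.0099 0.063 ]
[-0.466   0.0198  0.8846] [0.0065 0.0018 0.0566] 264 tilt 62.19981489648324 az 177.56265246512245 [-0.0012 -0.0099  0.052 ] [0.0174 0.0101 0.062 ]
```

>>> servo_tool(
  gripper=[15, 15, 15, 15, 15, 15, 15, 15, 15],
  slide=[
    [0, -2.5, 0],
    [0, -2.5, 0],
    [-5, 0.5, 0],
    [-12, 4, 0],
    [-20, 8, 0],
    [-35, 10, 0],
    [-65, 10, 0],
    [-90, 10, 0],
    [-90, 10, 0],
  ],
  yaw=[0, 0, 0, 0, 0, 0, 0, 0, 0],
)

```text
t: 18.2
ee_pos: [0.452, -0.223, 0.1332]
tool_rot: [-121.7, 89.4, -35.5]
contact_force: [1.5, -0.3, -0.0]
width: 0.0187
```

>>> servo_tool(
  gripper=[15, 15],
  slide=[
    [0, 0, 0],
    [0, 0, 0],
  ],
  yaw=[0, 0],
)

```text
t: 18.4
ee_pos: [0.4478, -0.2201, 0.1271]
tool_rot: [57.8, 89.8, 144.1]
contact_force: [-0.2, -0.6, -1.9]
width: 0.0193
```

```bash
python3 chk.py
```

```text
[ 0.4477 -0.22    0.1268] 0.019181608244850972 [-0.4869 -0.0495 -0.752 ]
[-0.4412  0.0282  0.897 ] [ 0.0065 -0.0001  0.059 ] 1199 tilt 63.760932904586305 az 176.34496848088273 [-0.0026 -0.0099  0.0542] [0.0155 0.0098 0.0633]
[-0.4631  0.0199  0.8861] [ 0.0048 -0.0001  0.0567] 253 tilt 62.38604611914508 az 177.54500749706366 [-0.002  -0.01    0.0525] [0.0159 0.01   0.0623]
```

>>> servo_tool(
  gripper=[15, 15, 15, 15, 15, 15, 15, 15, 15, 15],
  slide=[
    [-40, 0, 0],
    [-62, -20, 40],
    [-62, -40, 80],
    [-62, -55, 120],
    [-62, -70, 160],
    [-62, -85, 200],
    [-62, -100, 240],
    [-62, -117, 275],
    [-61, -117, 275],
    [-61, -117, 275],
  ],
  yaw=[0, -0.026, -0.026, -0.026, -0.026, -0.026, -0.026, -0.026, -0.026, -0.026],
)

```text
t: 19.45
ee_pos: [0.5824, 0.0468, 0.1873]
tool_rot: [96.4, 89.8, -175.7]
contact_force: [0.6, -0.4, -1.5]
width: 0.0193
```

>>> servo_tool(
  gripper=[15, 15, 15],
  slide=[
    [0, 0, 0],
    [0, 0, 0],
    [0, 0, 0],
  ],
  yaw=[0, 0, 0],
)

```text
t: 19.75
ee_pos: [0.5831, 0.0449, 0.1894]
tool_rot: [110.5, 90.0, -161.8]
contact_force: [-0.7, -0.8, -0.6]
width: 0.0192
```

```bash
python3 chk.py
python3 - <<'E'
from h import *
f=load('wrist');C=cloud(f);h=cv2.cvtColor(f['image'],cv2.COLOR_RGB2HSV)
k=(np.linalg.norm(C-C0,axis=-1)<.069)&(f['depth']>0)&(f['image'].min(-1)>170);print(k.sum())
f=grab('top');h=cv2.cvtColor(f['image'],cv2.COLOR_RGB2HSV);C=cloud(f)
k=(h[...,0]>5)&(h[...,0]<18)&(h[...,1]>120)&(np.linalg.norm(C-LOCK,axis=-1)<.05);q=(C[k]-LOCK)@LF;print('orange',k.sum(),np.median(q,0) if k.sum() else 0)
p=tool()[0];print(cmd([.583,.0466,.1874],87.8),cmd(LOCK,87.8))
E
```

```text
[0.5833 0.045  0.1895] 0.019298120219384346 [-1.8006  0.2493 -0.5018]
[-0.4442  0.0212  0.8957] [0.0062 0.0002 0.0586] 1164 tilt 63.598236753924276 az 177.2663183153065 [-0.0027 -0.0095  0.0537] [0.0151 0.01   0.0632]
[-0.4568  0.0225  0.8893] [0.0044 0.0004 0.0563] 279 tilt 62.78281023428549 az 177.18193595971252 [-0.0022 -0.0096  0.0523] [0.0156 0.01   0.0618]
8752
orange 0 0
(array([2.3, 0.4, 1.4]), np.float64(-0.002)) (array([ 35.1, -50.6,   1.9]), np.float64(-0.002))
```

>>> servo_tool(
  gripper=[15, 15, 15, 15, 15, 15, 15, 15],
  slide=[
    [11.3, -5.3, 1.5],
    [22.7, -10.6, 1.5],
    [27, -12.6, 1.5],
    [31.7, -14.8, 1.5],
    [36, -16.8, 1.5],
    [39.9, -18.6, 1.5],
    [39.9, -18.6, 1.5],
    [39.9, -18.6, 1.5],
  ],
  yaw=[0, 0, 0, 0, 0, 0, 0, 0],
)

```text
t: 20.65
ee_pos: [0.602, 0.0468, 0.1495]
tool_rot: [91.5, 90.0, 179.3]
contact_force: [-1.0, -0.9, -3.1]
width: 0.0191
```

```bash
cat >> chk.py <<'E'
o=redplanes(f,p)[0];n,m,e,k=o
a=n/np.linalg.norm(n);top=m;top=(e[0]+e[1])/2
print('seat rel lock (LF mm)',LF.T@(top-.034*a-LOCK)*1000,'end',LF.T@(top-.072*a-LOCK)*1000)
E
python3 chk.py
```

```text
[0.602  0.0468 0.1496] 0.01899367693893615 [-0.8959 -0.3001 -1.6868]
[-0.4406  0.032   0.8971] [0.0064 0.0005 0.0586] 1157 tilt 63.78438389266538 az 175.8478006384102 [-0.0025 -0.0094  0.0538] [0.0153 0.0101 0.0631]
[-0.4591  0.034   0.8878] [ 0.005  -0.0008  0.0566] 311 tilt 62.59215179382259 az 175.76137353361403 [-0.0021 -0.0094  0.0521] [0.0156 0.0101 0.0621]
seat rel lock (LF mm) [ 0.0605  0.6777 25.3419] end [  0.8578   0.1059 -12.6455]
```

>>> servo_tool(
  gripper=[15, 15, 15, 15, 15, 15, 15],
  slide=[
    [4.5, -2.1, -0.5],
    [9, -4.2, -0.5],
    [13.6, -6.2, -0.5],
    [18, -8.3, -0.5],
    [20.5, -9.4, -0.5],
    [20.5, -9.4, -0.5],
    [20.5, -9.4, -0.5],
  ],
  yaw=[0, 0, 0, 0, 0, 0, 0],
)

```text
t: 21.4
ee_pos: [0.6115, 0.0459, 0.1287]
tool_rot: [95.7, 90.0, -176.5]
contact_force: [-1.1, -0.2, -2.4]
width: 0.0189
```

```bash
python3 chk.py
```

```text
[0.6115 0.0459 0.1288] 0.01933035234704633 [-0.9621 -0.4048 -2.7757]
[-0.4436  0.0138  0.8961] [0.0064 0.0004 0.0586] 1169 tilt 63.65431770650446 az 178.22174190376862 [-0.0029 -0.0094  0.0537] [0.0152 0.0097 0.0631]
[-0.4491  0.0096  0.8934] [0.0057 0.0001 0.057 ] 291 tilt 63.30551530150528 az 178.78079606337454 [-0.0024 -0.0095  0.0524] [0.0155 0.0097 0.0619]
seat rel lock (LF mm) [-0.2743  0.4868  2.5608] end [  0.6177   0.611  -35.4285]
```

>>> servo_tool(
  gripper=[15, 15, 15, 15],
  slide=[
    [1.5, -0.7, 0],
    [3, -1.4, 0],
    [4, -1.8, 0],
    [4, -1.8, 0],
  ],
  yaw=[0, 0, 0, 0],
)

```text
t: 21.85
ee_pos: [0.613, 0.0459, 0.1259]
tool_rot: [96.0, 90.0, -176.2]
contact_force: [-5.1, 0.3, 3.6]
width: 0.019
```

```bash
python3 chk.py
```

```text
[0.613  0.0459 0.1258] 0.018985882309662687 [-5.027   0.4226  3.3889]
[-0.4337  0.0389  0.9002] [0.0064 0.0003 0.0588] 1116 tilt 64.18838537037756 az 174.87613802720193 [-0.0026 -0.0094  0.0538] [0.0153 0.0097 0.0632]
[-0.4489 -0.1286  0.8843] [ 0.006  -0.0005  0.0586] 248 tilt 62.16423703306267 az -164.01687591581074 [-0.0021 -0.0095  0.0529] [0.015  0.0088 0.0636]
seat rel lock (LF mm) [-0.2553 -0.2675 -0.8586] end [  0.2634  -1.1115 -38.8457]
```

>>> servo_tool(
  gripper=[24, 28, 28, 28, 28, 28, 0, 0, 0, 0],
  slide=[
    [0, 0, 0],
    [0, 0, 0],
    [-10, 0, 0],
    [-25, 0, 0],
    [-50, 0, 0],
    [-70, 4, 0],
    [-75, 4, 0],
    [-75, 4, 0],
    [-75, 4, 0],
    [-75, 4, 0],
  ],
  yaw=[0, 0, 0, 0, 0, 0, 0, 0, 0, 0],
)

```text
t: 22.9
ee_pos: [0.6085, 0.046, 0.1986]
tool_rot: [89.5, 89.8, 177.3]
contact_force: [-0.5, 0.8, -0.8]
width: -0.0003
```

```bash
cat > chk2.py <<'E'
from h import *
np.set_printoptions(precision=4,suppress=True)
f=grab('wrist');p,_,s=tool();print(p,s['width'],s['contact_force'])
c=LOCK+.034*Z-[0,0,.06]
for n,m,e,k in redplanes(f,c): print(n,k,'tilt',90-np.degrees(np.arcsin(n[2])),'az',np.degrees(np.arctan2(n[1],n[0])),'ctr rel lock LF',LF.T@((e[0]+e[1])/2-LOCK)*1000)
C=cloud(f);h=cv2.cvtColor(f['image'],cv2.COLOR_RGB2HSV)
k=(h[...,0]>8)&(h[...,0]<32)&(h[...,1]>100)&(h[...,2]>60)&(np.linalg.norm(C-LOCK,axis=-1)<.09)
q=(C[k]-LOCK)@LF*1000;q=q[(q[:,2]>2)|(q[:,0]>16)];print('brass',len(q),np.median(q,0),q.min(0),q.max(0))
b=q[(q[:,0]>np.percentile(q[:,0],98)-4)];print('bar',b.mean(0))
E
python3 chk2.py
python3 - <<'E'
from h import *
print(cmd([.609,.0455,.150],87.8))
E
```

```text
[0.6084 0.0461 0.1985] -4.02283952167529e-05 [-1.1367  0.0844  0.3575]
[-0.4485  0.0028  0.8938] 374 tilt 26.646740560664462 az 179.6455383409025 ctr rel lock LF [-2.6646  0.5829 33.0254]
[-0.4479  0.176   0.8766] 83 tilt 28.764935901702522 az 158.55285386347174 ctr rel lock LF [-1.0107  1.1311 32.0501]
brass 159 [  7.6524 -15.1696   7.2414] [ -0.3495 -19.528    3.9037] [14.1358 21.3746  9.1312]
bar [10.8914  2.4439  7.0869]
(array([48.5, -0.7, -0.5]), np.float64(-0.0))
```

>>> servo_tool(
  gripper=[0, 0, 0, 0, 0, 0],
  slide=[
    [30, -0.7, -0.5],
    [48, -0.7, -0.5],
    [54, -0.7, -0.5],
    [58, -0.7, -0.5],
    [61, -0.7, -0.5],
    [61, -0.7, -0.5],
  ],
  yaw=[0, 0, 0, 0, 0, 0],
)

```text
t: 23.55
ee_pos: [0.6086, 0.0457, 0.1446]
tool_rot: [99.0, 89.8, -173.2]
contact_force: [-14.5, 0.8, 24.3]
width: -0.0002
```

```bash
python3 chk2.py
```

```text
[0.6085 0.0456 0.1446] -9.746824385375882e-05 [-15.4483   0.9316  24.9298]Traceback (most recent call last):
  File "chk2.py", line 5, in <module>
    for n,m,e,k in redplanes(f,c): print(n,k,'tilt',90-np.degrees(np.arcsin(n[2])),'az',np.degrees(np.arctan2(n[1],n[0])),'ctr rel lock LF',LF.T@((e[0]+e[1])/2-LOCK)*1000)
                   ~~~~~~~~~^^^^^
  File "h.py", line 48, in redplanes
    a=P[rng.choice(len(P),3,False)];n=np.cross(a[1]-a[0],a[2]-a[0]);l=np.linalg.norm(n)
        ~~~~~~~~~~^^^^^^^^^^^^^^^^
  File "numpy/random/_generator.pyx", line 864, in numpy.random._generator.Generator.choice
ValueError: a must be a positive integer unless no samples are taken
```

>>> servo_tool(
  gripper=[0, 0, 0, 0, 0, 0, 0],
  slide=[
    [-20, 0, 0],
    [-45, 0, 0],
    [-45, -35, 0],
    [-45, -71, 0.5],
    [-45, -71, 0.5],
    [-45, -71, 0.5],
    [-45, -71, 0.5],
  ],
  yaw=[0, 0, 0, 0, 0, 0, 0],
)

```text
t: 24.3
ee_pos: [0.6799, 0.0434, 0.1835]
tool_rot: [88.2, 89.9, 176.0]
contact_force: [-0.4, 0.1, -0.1]
width: -0.0003
```

```bash
python3 chk2.py
python3 - <<'E'
from h import *
f=grab('top');p=tool()[0]; q=proj(f,LOCK)[0].astype(int)
print(cmd([.680,.0434,.092],87.8))
w=load('wrist');a=cv2.resize(w['image'][100:400,130:430],(400,400));s=grab('side');q=proj(s,LOCK)[0].astype(int)
b=cv2.resize(s['image'][q[1]-50:q[1]+50,q[0]-50:q[0]+50],(400,400),interpolation=cv2.INTER_CUBIC);cv2.imwrite('pics/v9.png',np.hstack([a,b])[:,:,::-1])
E
```

```text
[0.6799 0.0434 0.1839] 3.097669904445932e-05 [-0.6104 -0.2481 -0.0311]
[-0.4155 -0.0216  0.9093] 675 tilt 24.58858425619883 az -177.02076658109416 ctr rel lock LF [ 0.3474  0.8149 32.9621]
[ 0.9007 -0.0174  0.4342] 343 tilt 64.26842331898698 az -1.1087812913928923 ctr rel lock LF [ 9.0035  1.4314 18.6945]
brass 1352 [34.0407  0.3025  7.3619] [ -9.3307 -19.1077   3.7793] [52.0687 22.0444 31.5983]
bar [49.9111  0.8701  7.4108]
(array([92.2,  0. ,  0. ]), np.float64(-0.0))
```

>>> servo_tool(
  gripper=[0, 0, 0, 0, 0, 0, 0, 0, 0],
  slide=[
    [30, 0, 0.8],
    [38, 0, 0.8],
    [46, 0, 0.8],
    [54, 0, 0.8],
    [62, 0, 0.8],
    [70, 0, 0.8],
    [78, 0, 0.8],
    [86, 0, 0.8],
    [92, 0, 0.8],
  ],
  yaw=[0, 0, 0, 0, 0, 0, 0, 0, 0],
)

```text
t: 25.35
ee_pos: [0.6805, 0.044, 0.0909]
tool_rot: [89.7, 89.9, 177.4]
contact_force: [0.4, 0.1, -0.9]
width: 0.0002
```

```bash
python3 chk2.py
```

```text
[0.6798 0.0441 0.0898] -0.0002518147806328392 [-0.7792 -0.6913 -0.927 ]
[-0.4169  0.0284  0.9085] 2898 tilt 24.69728404397665 az 176.10340381235034 ctr rel lock LF [-1.0152  1.4431 33.0224]
[-0.4035  0.0238  0.9147] 620 tilt 23.843430728614436 az 176.63166684814058 ctr rel lock LF [-1.1181  1.2884 31.9067]
brass 11 [8.3649 0.3451 5.7136] [-11.2864 -13.5483   2.5268] [ 8.7446 19.6338 31.4515]
bar [8.3191 0.1778 8.7067]
```

>>> servo_tool(
  gripper=[0, 0, 0, 0, 0, 0],
  slide=[
    [0, 0, 0],
    [-20, -5, 0],
    [-50, -5, 0],
    [-90, 0, 0],
    [-100, 0, 0],
    [-100, 0, 0],
  ],
  yaw=[0, 0, 0, 0, 0, 0],
)

```text
t: 26.0
ee_pos: [0.6834, 0.0439, 0.1962]
tool_rot: [-91.5, 89.6, -3.7]
contact_force: [0.5, -0.7, -0.0]
width: -0.0001
```

```bash
python3 chk2.py
python3 - <<'E'
from h import *
w=load('wrist');a=cv2.resize(w['image'][60:420,100:460],(400,400));s=grab('side');q=proj(s,LOCK)[0].astype(int)
b=cv2.resize(s['image'][q[1]-50:q[1]+50,q[0]-50:q[0]+50],(400,400),interpolation=cv2.INTER_CUBIC);cv2.imwrite('pics/v10.png',np.hstack([a,b])[:,:,::-1])
E
```

```text
[0.6818 0.044  0.1934] 6.510713219217673e-05 [ 0.1454  0.3603 -0.5289]
[-0.4422  0.022   0.8967] 640 tilt 26.276302707291094 az 177.14682244972926 ctr rel lock LF [-1.2113  1.2887 33.1792]
[0.8985 0.0257 0.4381] 351 tilt 64.01538572969307 az 1.636946025529655 ctr rel lock LF [ 7.9186  2.0036 19.0321]
brass 5 [  2.9622 -15.3458   3.6081] [  0.1084 -16.5306   2.1352] [ 8.8159 19.3766  5.7003]
bar [ 8.8159 -1.2543  2.3182]
```

View pics/v10.png

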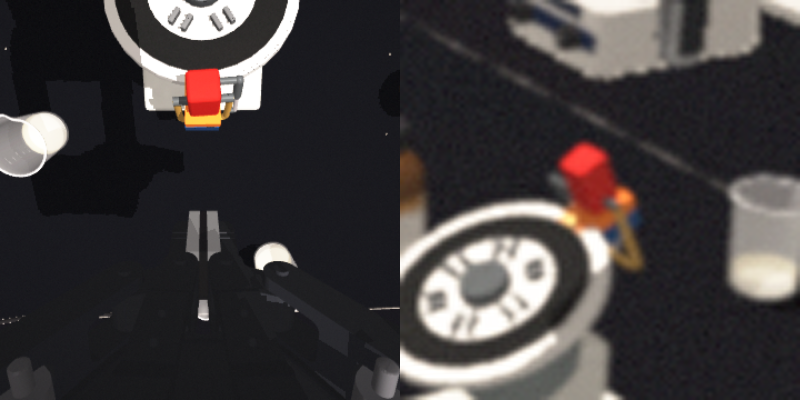

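Run:
```python
from h import *
np.set_printoptions(precision=4,suppress=True)
for n in('side','top'):
    s=grab(n)
    C=cloud(s);h=cv2.cvtColor(s['image'],cv2.COLOR_RGB2HSV)
    q=(C-LOCK)@LF*1000
    k=(h[...,0]>12)&(h[...,0]<32)&(h[...,1]>90)&(h[...,2]>60)&(np.linalg.norm(q,axis=-1)<80)
    print(n,k.sum());print(q[k][::4])
```

```text
side 63
[[  9.2012  -6.1711   0.0585]
 [-18.1713  13.3123  -1.2234]
 [ -2.0214 -17.6103   2.2919]
 [-17.7183   5.7464  -0.7677]
 [-25.2685   6.3468   1.6887]
 [-18.9874  -0.3917   0.3241]
 [-25.752    1.9571   1.262 ]
 [  0.6347 -16.4573  -9.688 ]
 [  4.4923 -11.545  -18.4914]
 [ -3.016  -16.9123 -19.1464]
 [ -2.7464 -12.6557 -28.0937]
 [ -3.2097 -16.8086 -28.6266]
 [ -0.7713   0.4942 -43.5443]
 [ -3.7768   1.1681 -44.8066]
 [ -1.3582 -14.228  -38.0432]
 [ -2.3866 -14.5454 -40.2945]]
top 0
[]
```

>>> servo_tool(
  gripper=[0, 0, 0, 0, 0, 0, 0, 0, 0, 0],
  slide=[
    [-8, 35, 0],
    [-8, 73, 0],
    [-8, 73, 0],
    [20, 73, 0],
    [40, 73, 0],
    [46, 73, 0],
    [50, 73, 0],
    [53, 73, 0],
    [53, 73, 0],
    [53, 73, 0],
  ],
  yaw=[0, 0, 0, 0, 0, 0, 0, 0, 0, 0],
)

```text
t: 27.2
ee_pos: [0.6066, 0.0469, 0.1438]
tool_rot: [98.7, 89.8, -173.5]
contact_force: [-14.2, 0.1, 22.9]
width: -0.0001
```

>>> servo_tool(
  gripper=[0, 0, 0, 0, 0, 0, 0, 0, 0],
  slide=[
    [-15, 0, 0],
    [-45, 0, 0],
    [-45, -35, 0],
    [-45, -75, 0],
    [-45, -75, 0],
    [-45, -75, 0],
    [-60, -75, 0],
    [-60, -75, 0],
    [-60, -75, 0],
  ],
  yaw=[0, 0, 0, 0, 0, 0, 0, 0, 0],
)

```text
t: 28.1
ee_pos: [0.6833, 0.0441, 0.2014]
tool_rot: [-91.1, 89.8, -3.3]
contact_force: [-0.3, -0.4, 0.2]
width: 0.0004
```

```bash
python3 chk2.py
python3 - <<'E'
from h import *
np.set_printoptions(precision=4,suppress=True)
s=grab('side');C=cloud(s);h=cv2.cvtColor(s['image'],cv2.COLOR_RGB2HSV)
q=(C-LOCK)@LF*1000
k=(h[...,0]>12)&(h[...,0]<32)&(h[...,1]>90)&(h[...,2]>60)&(np.linalg.norm(q,axis=-1)<80)&(q[...,2]<-35)
print(q[k]); print(tool()[2]['t'])
E
```

```text
[0.6829 0.0441 0.2007] 0.0002698368876595935 [-0.0166  0.064   1.0391]
[-0.4115 -0.0132  0.9113] 620 tilt 24.313753028860916 az -178.16595671123127 ctr rel lock LF [-0.8334  1.1323 32.9565]
[0.9    0.0358 0.4344] 329 tilt 64.25015176699549 az 2.280812808906739 ctr rel lock LF [ 7.8533  2.0545 19.0054]
brass 9 [ 2.9193 -1.1926  3.965 ] [ -0.3482 -15.3427   2.0704] [ 9.0688 19.2442  5.7743]
bar [ 8.0407 -0.0473  2.8377]
[[ -2.3796   5.5145 -41.7602]
 [ -4.5344   2.7898 -41.8024]
 [ -2.9163   1.07   -42.1394]
 [ -1.4749  -1.0225 -42.1243]
 [  1.2394 -15.624  -36.1003]
 [ -4.8526  -1.1767 -42.609 ]
 [ -3.9302  -4.3842 -41.5383]
 [ -1.8449  -5.0654 -42.8385]
 [ -2.3896 -11.3502 -38.839 ]
 [ -2.4169 -16.4623 -35.922 ]
 [ -0.3371 -17.1002 -37.2423]
 [ -4.7436  -9.3745 -41.3314]
 [ -3.9439 -12.7796 -40.0383]
 [ -3.7609 -17.4546 -37.5208]
 [ -0.3487 -15.2931 -41.5209]
 [ -4.4996 -17.1617 -40.3504]]
28.2
```

Seated, shut, and the arm is clear. Handing in.

```bash
python3 -c "
from rig import job; print(job.finish_job())"
```

```text
the job is handed in; nothing more can be done
None
```

The rotator is locked for transport and the job was handed in at about 28 s.

**What I did**
- I pushed the ear round with the shut fingertips, then squeezed it flush over the blue lug.
- The tool stays pointing down, so I gripped the red head across its y faces. I used the parking hole to tilt the pin about 25° in the grip.
- I slid the pin through both holes with the ring open and pointing away from the wheel, then pressed it home.
- I pushed the cross bar down until the ring snapped shut, pressed the head once more, and moved the arm clear.

**Last checks**
- **Pin:** it leans 24.3° against the nominal 25°. The head top is 33 mm above the lock point against 34 mm, within the 2 mm camera calibration.
- **Ring:** the cross bar is about 42–44 mm below the lock point, where 44 mm is fully shut.
- **Contact:** the force on the arm is about zero, within sensor noise.
- **Bystanders:** I did not re-measure the beakers, vials and bottles. Nothing I did went near them, and the two beakers in the last picture were standing.

**What disagreed or failed**
- The real fingertips end about 41–44 mm above the reported TCP, as the wrist depth and the side view both show. My first sweep of the wheel therefore passed over the ear without touching it. I corrected for the offset and repeated it.
- The first tilt of the pin came out at 19°, then overshot to 33°. I brought it back to 26° before inserting.

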